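Load the furnace carrier

TASK

Load the clean white ceramic ware into the furnace carrier, each piece upright and centred on the plate that shows its silhouette: the crucible on the round one, the square dish squarely on the square one, the boat along the long one; once the crucible stands in its bay, put the white lid on it, centred, knob up. Leave the brown-stained boat and the dark crucible where they are. The ware is brittle: set each piece down, do not drop it, and let go of everything at the end.

Things in the scene. Friction and masses are not known exactly. Their poses are not given: they have to be found in the camera images.
- carrier: dark steel tray fixed to the bench, 130 x 338 x 14 mm (x, y, z), with three bays in a row along its y, centred at y = -111, 0 and +111 mm; outer walls and the two dividers are about 5 mm thick and 14 mm high, only 3 mm above the plates that lie in the bays. Origin: centre of its underside, at bench height.
- plate_round: ROUND plate: a flat, fixed, cream ceramic plate 112 x 98 mm (x, y) lying in one bay of the carrier, with one dark blue silhouette painted at its middle: a disc 54 mm across. Origin: centre of the plate's top face, 11 mm above the bench; z up, x across the carrier's row of bays. Which bay it lies in changes from start to start.
- plate_square: SQUARE plate: a flat, fixed, cream ceramic plate 112 x 98 mm (x, y) lying in one bay of the carrier, with one dark blue silhouette painted at its middle: a square of 56 mm, sides along x and y. Origin: centre of the plate's top face, 11 mm above the bench; z up, x across the carrier's row of bays. Which bay it lies in changes from start to start.
- plate_long: LONG plate: a flat, fixed, cream ceramic plate 112 x 98 mm (x, y) lying in one bay of the carrier, with one dark blue silhouette painted at its middle: a bar 102 mm long in x and 32 mm wide in y. Origin: centre of the plate's top face, 11 mm above the bench; z up, x across the carrier's row of bays. Which bay it lies in changes from start to start.
- crucible: white, open, round ceramic crucible, straight sided, 44 mm across and 45 mm high, wall 4 mm, standing on the bench without its lid. Origin: centre of its underside; z up. 60 to 110 g.
- crucible_lid: white ceramic lid lying on the bench knob up: a flat disc 50 mm across and 6 mm thick with a round knob 18 mm across standing 18 mm above the disc (24 mm high in all). Flat below, no rim: it simply rests on the crucible's mouth. Origin: centre of its underside; z up. 30 to 55 g.
- square_dish: white, open, square ceramic dish, 46 x 46 mm and 30 mm high, wall 4 mm. Origin: centre of its underside; x and y along its sides, z up. 60 to 110 g.
- boat: white, open, long ceramic boat (trough), 90 mm long in x, 24 mm wide in y, 20 mm high, wall 4 mm. Origin: centre of its underside; z up. 45 to 81 g.
- stained_boat: look-alike that stays: a boat of the same shape and size as the white one, but stained dark brown all over. Origin and axes as for the boat.
- dark_crucible: look-alike that stays: a crucible of the same shape and size as the white one, but dark grey graphite, also open. Origin and axes as for the crucible. Other bench clutter (jar, hand-held meter, firebrick, all under 100 mm high) stands more than 0.46 m to either side of the robot's centre line.

How it is judged:
On the way, in this order (a step that is already met when the one before it is completed fails the run):
1. the white crucible stands on the round plate, let go (horizontal distance between crucible and plate_round below 0.012 m and z of crucible in the frame of plate_round between -0.003 and 0.004 m and angle between crucible's own z axis and vertical below 0.12 rad and contact force between the fingers and crucible below 0.1 N), for 0.2 s.
2. the lid lies on the crucible in its bay, let go (horizontal distance between crucible_lid and crucible below 0.01 m and z of crucible_lid in the frame of crucible between 0.042 and 0.049 m and angle between each of crucible_lid, crucible's own z axis and vertical below 0.12 rad and horizontal distance between crucible and plate_round below 0.012 m and z of crucible in the frame of plate_round between -0.003 and 0.004 m and contact force between the fingers and crucible_lid below 0.1 N), for 0.2 s.
At the end, for the whole second after the job is handed in: Crucible, dish, boat on their plates: within 12 mm of centre, seated, upright; boat and dish aligned within 0.25 rad. Lid flat on the crucible, within 10 mm of its centre. All released, at rest; stained boat and dark crucible within 30 mm of their starts (horizontal distance between crucible and plate_round below 0.012 m and z of crucible in the frame of plate_round between -0.003 and 0.004 m and angle between each of crucible, square_dish, boat, crucible_lid's own z axis and vertical below 0.12 rad and horizontal distance between square_dish and plate_square below 0.012 m and z of square_dish in the frame of plate_square between -0.003 and 0.004 m and (angle between the x axis of square_dish and the x axis of plate_square, either way round below 0.25 rad or angle between the x axis of square_dish and the y axis of plate_square, either way round below 0.25 rad) and horizontal distance between boat and plate_long below 0.012 m and z of boat in the frame of plate_long between -0.003 and 0.004 m and angle between the x axis of boat and the x axis of plate_long, either way round below 0.25 rad and horizontal distance between crucible_lid and crucible below 0.01 m and z of crucible_lid in the frame of crucible between 0.042 and 0.049 m and linear speed of each of crucible, square_dish, boat, crucible_lid below 0.03 m/s and distance of each of dark_crucible, stained_boat from where it was at the start of the episode below 0.03 m); the robot touches nothing.
It fails at once if the stained boat or the dark crucible is moved by more than 30 mm (distance of any of dark_crucible, stained_boat from where it was at the start of the episode above 0.03 m).
It fails at once if a white piece is dropped or thrown: it moves faster than 0.7 m/s (a fall of about 25 mm) while not held ((contact force between the fingers and crucible below 0.05 N and linear speed of crucible above 0.7 m/s) or (contact force between the fingers and square_dish below 0.05 N and linear speed of square_dish above 0.7 m/s) or (contact force between the fingers and boat below 0.05 N and linear speed of boat above 0.7 m/s) or (contact force between the fingers and crucible_lid below 0.05 N and contact force between crucible_lid and crucible below 0.02 N and linear speed of crucible_lid above 0.7 m/s)).
It also fails if it takes over 102 s, if anything falls off the work surface, if the arm or the gripper's body presses on something with over 40 N, if the wrist force passes 120 N, or if a joint passes its speed limit or range.

ROBOT

A 6-joint arm with a two-finger parallel gripper is mounted at the origin on the work surface. World frame = base frame: x ahead of the robot, y to its left, z up, the work surface at z = 0. Lengths are in m, angles in rad, forces in N, time in s.
With the tool pointing down it reaches from about 0.4 to 0.825 m from the base axis. Payload 7 kg.
Tool frame: the origin (TCP) lies on the centre line of the jaws, within the pads' length; the fingertips stand 11 mm ahead of it and the grasp point (between the pads) lies 8 mm behind it; z points along the fingers, y is the direction in which the jaws open and shut (so a half turn about z gives the same grasp; the last joint's range is limited). The gripper opens to 88 mm and grips with 3 to 60 N. Pads are 19 mm wide; open, the fingers measure 130 mm over their backs; the gripper's body (78 mm by 193 mm) begins 47 mm behind the grasp point.
Start: joints at [-0.979, 0.359, 0.012, 0, -1.224, -0.288], TCP at [0.202, -0.644, 0.238] pointing down, gripper open.
Joint ranges: [-3.07, 3.07], [-1.43, 2.12], [-1.02, 1.25], [-3.03, 1.67], [-3.05, -0], [-3.03, 3.03]. Speed limits (rad/s): [2.39, 2.39, 3.01, 3.14, 3.14, 3.14].

INTERFACE

Orientations are given as [roll, pitch, yaw] about the fixed x, y, z axes, in that order (R = Rz(yaw) Ry(pitch) Rx(roll)).
In Python, from station import * gives the robot as it stands.
- The arm moves only by the tool play_rows, never from a script. Its argument "targets" is a list of rows, each a list of 7 numbers: the turn, a rotation vector about the world's x, y, z in rad, then the shift along the world's x, y, z in m, then the opening, from 0 (shut) to 1 (fully open). A call has 1 to 12 rows; each row shifts and turns the pose as measured when the row begins; what a row does not reach is not made up. A row lasts 1/8 s, in which the tool goes at most 62.5 mm and 10.7 degrees, less where a joint would pass 70% of its speed; a pose out of reach is approached as far as the arm can. A call is refused whole if a number of a shift passes 0.0625 or a number of a turn 0.188, either way. A call with a gripper value outside its range is refused whole. The fingers move at their own pace and stop on an object; "grip_force" is the grip in N (left out, the last holds). Time passes only in rows, so rows that do not move let the fingers close. It gives the time, the measured TCP pose, the force and the opening at its end, in the units of the state.
- get_state(): the state, without advancing time (a new reading comes with each control period).
- grab_frame(name): name is "side" or "top"; returns (picture, depth): 384x512x3 uint8, blue, green, red; 384x512 float32, m along the optical axis (not along the pixel's ray), 0 where there is no reading.
- camera_params(name): a dict with "camera_matrix" (3x3 intrinsics, pixels), "extrinsics" (4x4, takes a point from world to camera coordinates). Camera axes: x right, y up, looking along -z (the intrinsics and any distortion apply to the point x, -y, -z); pixel columns grow to the right and rows downward; lengths in m; the calibration is good to about 2 mm. A picture is of the moment at which its call begins. camera_params takes no time and is no camera call.
- job_done(): hands the job in, once; it reports no verdict.
The state is a dict: "t": time; "q": joint angles; "qd": joint speeds; "joint_efforts": joint torques, N m; "eef_pos": TCP position; "ee_rot": TCP orientation; "force": force on the tool from outside, world axes, zero at the start; "moment": the same for the moment, N m; "width": finger opening in m.
Only numpy, scipy, OpenCV 4.12 (cv2) and the standard library are available. Lean on these libraries where they do the work, as an engineer would, in place of code of your own. Each camera call takes 0.05 s, during which the arm holds its last target.

## Working session

There is one attempt and no reset: what is moved stays moved. The work goes in short steps, Python scripts to look and compute and a tool call to move; the robot and the scene stay as the last step left them, time stands still between calls to the robot, and variables do not carry over. Pictures are saved under pics/ and viewed, and the job is handed in when it is done.

Besides the shell and the picture viewer there is one more tool, called in YAML: its name, and indented under it one key for each argument. play_rows: Moves the arm, as the interface text tells. Its arguments: {"type":"object","properties":{"targets":{"type":"array","items":{"type":"array","items":{"type":"number"}}},"grip_force":{"type":"number"}},"required":["targets"]}

```bash
ls; mkdir -p pics; python3 - <<'E'
from station import *
import cv2
s=get_state(); print({k:s[k] for k in ('t','eef_pos','ee_rot','width','force')})
for n in ('top','side'):
    p,d=grab_frame(n); cv2.imwrite(f'pics/{n}0.png',p)
    c=camera_params(n); print(c)
E
```

```text
pics
{'t': 0.0, 'eef_pos': array([ 0.20176959, -0.64364184,  0.23661154]), 'ee_rot': array([ 3.13990296e+00, -1.52112609e-04, -2.83789143e+00]), 'width': 0.08722710265635147, 'force': array([ 0.60056536,  0.06443631, -0.23415813])}
{'camera_matrix': array([[396.64837847,   0.        , 257.93861854],
       [  0.        , 396.64837847, 189.57662884],
       [  0.        ,   0.        ,   1.        ]]), 'extrinsics': array([[-0.01893536, -0.99972658, -0.01371944,  0.01651132],
       [ 0.99797506, -0.019732  ,  0.06046836, -0.54968084],
       [-0.06072254, -0.01254667,  0.99807583, -0.91092982],
       [ 0.        ,  0.        ,  0.        ,  1.        ]])}
{'camera_matrix': array([[419.48055336,   0.        , 248.73875302],
       [  0.        , 419.48055336, 194.04051462],
       [  0.        ,   0.        ,   1.        ]]), 'extrinsics': array([[ 0.80201458, -0.59697897, -0.01971618, -0.41684513],
       [ 0.34029679,  0.4295477 ,  0.83647287, -0.21781641],
       [-0.49088768, -0.67757279,  0.54765354, -0.69341403],
       [ 0.        ,  0.        ,  0.        ,  1.        ]])}
```

View pics/top0.png

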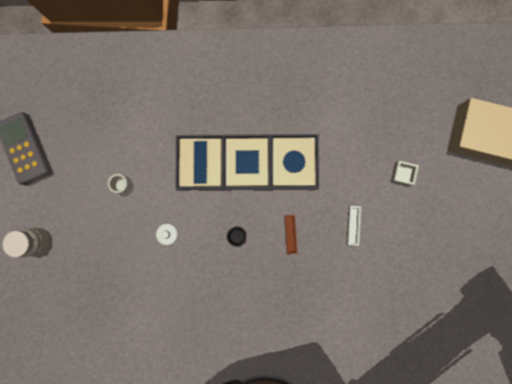

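View pics/side0.png

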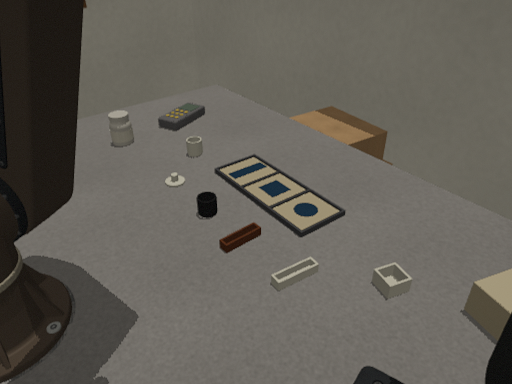

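```bash
cat > h.py <<'E'
from station import *
import cv2, numpy as np
def ray(n,uv,z):
    c=camera_params(n);K=c['camera_matrix'];E=c['extrinsics'];R=E[:3,:3];t=E[:3,3]
    uv=np.atleast_2d(uv).astype(float)
    d=np.c_[(uv[:,0]-K[0,2])/K[0,0],-(uv[:,1]-K[1,2])/K[1,1],-np.ones(len(uv))]
    o=-R.T@t; dw=d@R
    return o+dw*((z-o[2])/dw[:,2])[:,None]
def cloud(n,d):
    c=camera_params(n);K=c['camera_matrix'];E=c['extrinsics'];R=E[:3,:3];t=E[:3,3]
    v,u=np.indices(d.shape)
    P=np.stack([(u-K[0,2])/K[0,0]*d,-(v-K[1,2])/K[1,1]*d,-d],-1)
    return (P-t)@R
def white(p,th=140):
    h=cv2.cvtColor(p,cv2.COLOR_BGR2HSV); return ((h[...,2]>th)&(h[...,1]<45)).astype(np.uint8)
E
python3 - <<'E'
from h import *
p,d=grab_frame('top'); C=cloud('top',d); cv2.imwrite('pics/top1.png',p)
s,ds=grab_frame('side'); cv2.imwrite('pics/side1.png',s); CS=cloud('side',ds)
big=cv2.resize(p[120:270,90:440],None,fx=2.2,fy=2.2,interpolation=cv2.INTER_CUBIC);cv2.imwrite('pics/crop1.png',big)
print('table z top',np.median(C[200:220,190:220,2]),'side',np.median(CS[300:320,200:230,2]))
h=cv2.cvtColor(p,cv2.COLOR_BGR2HSV)
blue=((h[...,0]>95)&(h[...,0]<125)&(h[...,1]>120)).astype(np.uint8)
cs,_=cv2.findContours(blue,0,1)
for c in cs:
    if cv2.contourArea(c)<100: continue
    M=cv2.moments(c); uv=(M['m10']/M['m00'],M['m01']/M['m00']); w=ray('top',c[:,0],.011)
    print('blue',uv,ray('top',uv,.011)[0],cv2.minAreaRect(w[:,:2].astype(np.float32)))
for nm,(r,cc,H) in dict(cruc=((165,200,100,140),0,.045),lid=((218,252,150,182),0,.006),dish=((155,192,385,425),0,.03),boat=((200,252,340,368),0,.02)).items():
    y0,y1,x0,x1=r
    P=C[y0:y1,x0:x1].reshape(-1,3); m=P[:,2]>(.6*H if H>.01 else .004)
    Q=P[m]; print(nm,'zmax',np.percentile(P[:,2],98),'bboxmid',(Q.min(0)+Q.max(0))/2,'size',np.ptp(Q,0), cv2.minAreaRect(Q[:,:2].astype(np.float32)))
    mk=np.zeros(p.shape[:2],np.uint8); mk[y0:y1,x0:x1]=white(p,120)[y0:y1,x0:x1]
    cs,_=cv2.findContours(mk,0,1); c=max(cs,key=cv2.contourArea); w=ray('top',c[:,0],H)[:,:2].astype(np.float32)
    print('   colour',cv2.minAreaRect(w),cv2.minEnclosingCircle(w))
E
```

```text
table z top 0.0001864820661444531 side -0.0006798921850522165
blue (293.72652804032765, 161.2545683679899) [ 0.61554454 -0.07979782  0.011     ] ((0.6161623001098633, -0.08044738322496414), (0.042472824454307556, 0.04276254028081894), 88.79216766357422)
blue (246.54114942528733, 161.53609195402296) [0.61718789 0.03163026 0.011     ] ((0.6172929406166077, 0.03058560937643051), (0.04745183140039444, 0.04521475359797478), 88.83031463623047)
blue (199.7325637325637, 161.9057239057239) [0.61860804 0.14252351 0.011     ] ((0.619657576084137, 0.14191395044326782), (0.02379889413714409, 0.09302179515361786), 89.37847137451172)
cruc zmax 0.04591005872511904 bboxmid [0.54198017 0.1711621  0.4848273 ] size [0.09682745 0.35386146 0.9156291 ] ((0.5437304377555847, 0.16974909603595734), (0.3626362085342407, 0.04226789250969887), 80.69799041748047)
   colour ((0.5718635320663452, 0.3210834562778473), (0.09108740836381912, 0.07784124463796616), 88.88603210449219) ((0.57186359167099, 0.3210834562778473), 0.06000862270593643)
lid zmax 0.024820416160471835 bboxmid [0.45297017 0.12745276 0.47333811] siz
[... 447 characters left out ...]
0.5551041960716248, -0.18179777264595032), (0.059503715485334396, 0.36817383766174316), 10.088335037231445)
   colour ((0.5806928277015686, -0.33209332823753357), (0.09091272205114365, 0.08320053666830063), 88.79814910888672) ((0.5806928873062134, -0.3320932984352112), 0.061718687415122986)
boat zmax 0.021858579269044325 bboxmid [ 0.46228306 -0.1168198   0.47739185] size [0.09035704 0.22210233 0.9305    ] ((0.46514037251472473, -0.11583546549081802), (0.2216877043247223, 0.09009552747011185), 88.34054565429688)
   colour ((0.46240299940109253, -0.21345660090446472), (0.062413617968559265, 0.1182100772857666), 88.20006561279297) ((0.46240299940109253, -0.21345660090446472), 0.066937655210495)
```

View pics/crop1.png

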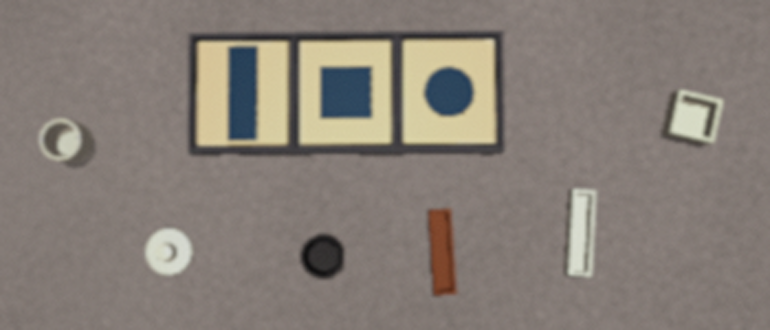

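```bash
cat > loc.py <<'E'
from h import *
def zpts(n,C,d,xy,r,zlo,zhi):
    P=C[d>0]; m=(np.hypot(P[:,0]-xy[0],P[:,1]-xy[1])<r)&(P[:,2]>zlo)&(P[:,2]<zhi); return P[m]
E
python3 - <<'E'
from loc import *
for n in ('top','side'):
    p,d=grab_frame(n); C=cloud(n,d)
    for nm,(xy,r,lo,hi) in dict(cruc=((.572,.321),.06,.038,.055),lid=((.45,.226),.045,.003,.012),knob=((.45,.226),.045,.018,.035),dish=((.58,-.332),.05,.022,.04),boat=((.462,-.2135),.065,.014,.03)).items():
        Q=zpts(n,C,d,xy,r,lo,hi)
        if len(Q)<5: print(n,nm,len(Q)); continue
        w=Q[:,:2].astype(np.float32); print(n,nm,len(Q),'z',np.median(Q[:,2]),'rect',np.round(np.array(sum([list(a) if hasattr(a,'__len__') else [a] for a in cv2.minAreaRect(w)],[])),4),'circ',np.round(cv2.minEnclosingCircle(w)[0],4))
p,d=grab_frame('top')
g=p.astype(int)
for nm,(r,H) in dict(cruc=((165,200,100,140),.045),lid=((218,252,150,182),.006),dish=((155,192,385,425),.03),boat=((200,252,340,368),.02)).items():
    y0,y1,x0,x1=r; roi=p[y0:y1,x0:x1]
    G=roi[...,1].astype(int)-roi[...,2]  # greenish white vs. pinkish bench
    print(nm,np.percentile(G,[5,50,95]),np.percentile(roi[...,1],[5,50,95]))
    mk=np.zeros(p.shape[:2],np.uint8); mk[y0:y1,x0:x1]=((roi[...,1]>150))
    cs,_=cv2.findContours(mk,0,1); c=max(cs,key=cv2.contourArea); w=ray('top',c[:,0],H)[:,:2].astype(np.float32)
    print('   colour',cv2.minAreaRect(w),cv2.minEnclosingCircle(w))
E
```

```text
top cruc 119 z 0.044735103339975664 rect [5.69600e-01 3.26600e-01 4.21000e-02 4.14000e-02 8.94592e+01] circ [0.5696 0.3274]
top lid 340 z 0.006031813539607482 rect [ 0.4506  0.2264  0.0749  0.0759 59.9254] circ [0.4489 0.225 ]
top knob 48 z 0.023774832490365667 rect [4.50800e-01 2.24300e-01 1.57000e-02 1.42000e-02 8.80996e+01] circ [0.4507 0.2246]
top dish 189 z 0.02941886566370462 rect [ 5.82200e-01 -3.34400e-01  4.79000e-02  4.64000e-02  7.51973e+01] circ [ 0.583  -0.3347]
top boat 202 z 0.01995223422076264 rect [ 4.62800e-01 -2.13700e-01  2.49000e-02  9.01000e-02  8.52474e+01] circ [ 0.4627 -0.2138]
side cruc 69 z 0.04212610679675247 rect [0.5693 0.3232 0.0411 0.0421 1.9916] circ [0.5676 0.3224]
side lid 137 z 0.004952737623842647 rect [4.4900e-01 2.1850e-01 4.6200e-02 4.8400e-02 6.6378e+01] circ [0.4499 0.221 ]
side knob 32 z 0.02211222628964314 rect [ 0.4498  0.2216  0.0159  0.0183 14.0001] circ [0.4487 0.2216]
side dish 370 z 0.028147421483677153 rect [ 5.82400e-01 -3.38000e-01  4.84000e-02  4.85000e-02  7.59049e+01] circ [ 0.5823 -0.3377]
side boat 373 z 0.01843523394202751 re
[... 274 characters left out ...]
76371955871582), 0.022269299253821373)
lid [-10.  -9.   4.] [122. 126. 216.]
   colour ((0.449955552816391, 0.2235761135816574), (0.04979585111141205, 0.04692409560084343), 88.97464752197266) ((0.45007359981536865, 0.22430545091629028), 0.025850674137473106)
dish [-10.  -9.   4.] [ 82. 124. 218.]
   colour ((0.5823712944984436, -0.3364250361919403), (0.04817957058548927, 0.047848012298345566), 74.73081970214844) ((0.581982433795929, -0.3370211124420166), 0.03142567723989487)
boat [-10.  -9.   4.] [115. 125. 219.]
   colour ((0.46314674615859985, -0.215359166264534), (0.026272695511579514, 0.0917787179350853), 84.7585678100586) ((0.4633421003818512, -0.21600568294525146), 0.04656653106212616)
```

play_rows:
  targets:
    - [0,0,-0.1,0.045,0.045,0,1]
    - [0,0,-0.1,0.045,0.045,0,1]
    - [0,0,-0.1,0.045,0.045,0,1]
    - [0,0,0,0.045,0.045,0,1]
    - [0,0,0,0.045,0.045,0,1]
    - [0,0,0,0.045,0.045,0,1]
    - [0,0,0,0.015,0.06,0,1]
    - [0,0,0,0.015,0.06,0,1]
    - [0,0,0,0.015,0.06,0,1]
    - [0,0,0,0.015,0.06,0,1]
    - [0,0,0,0.015,0.06,0,1]
    - [0,0,0,0.015,0.06,0,1]
  grip_force: 15

```text
t: 1.85
eef_pos: [0.5585, -0.0132, 0.2375]
ee_rot: [3.142, 0.003, 3.129]
force: [0.6, -0.6, -0.4]
width: 0.0877
```

play_rows:
  targets:
    - [0,0,0.012,0.002,0.056,0,1]
    - [0,0,0,0.002,0.056,0,1]
    - [0,0,0,0.002,0.056,0,1]
    - [0,0,0,0.002,0.056,0,1]
    - [0,0,0,0.002,0.056,0,1]
    - [0,0,0,0.001,0.056,0,1]
    - [0,0,0,0,0,-0.04,1]
    - [0,0,0,0,0,-0.04,1]
    - [0,0,0,0,0,-0.04,1]
    - [0,0,0,0,0,-0.03,1]
    - [0,0,0,0,0,0,1]

```text
t: 3.22
eef_pos: [0.5683, 0.3406, 0.0845]
ee_rot: [3.139, 0.007, -3.135]
force: [0.9, -0.0, 0.6]
width: 0.0877
```

```bash
python3 - <<'E'
from loc import *
for n in ('top','side'):
    p,d=grab_frame(n); C=cloud(n,d)
    cv2.imwrite(f'pics/{n}2.png',p)
    Q=zpts(n,C,d,(.57,.325),.035,.038,.052); print(n,len(Q),Q.min(0),Q.max(0))
print(get_state()['eef_pos'])
E
```

```text
Traceback (most recent call last):
ValueError: zero-size array to reduction operation minimum which has no identity
```

play_rows:
  targets:
    - [0,0,0,0.001,-0.015,0,1]
    - [0,0,0,0,0,0,1]

```text
t: 3.52
eef_pos: [0.5716, 0.3263, 0.0894]
ee_rot: [3.135, 0.013, -3.134]
force: [-0.3, -0.3, -0.0]
width: 0.0876
```

```bash
python3 - <<'E'
from loc import *
n='side'
p,d=grab_frame(n); C=cloud(n,d)
cv2.imwrite(f'pics/{n}2.png',cv2.resize(p[90:250,110:310],None,fx=3,fy=3))
print(get_state()['eef_pos'],get_state()['ee_rot'])
E
```

```text
[0.57193645 0.3269603  0.08975384] [ 3.13457535  0.01339837 -3.13362683]
```

View pics/side2.png

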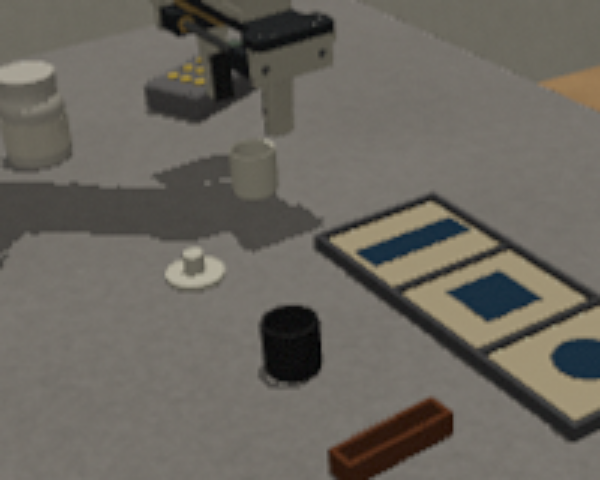

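play_rows:
  targets:
    - [-0.007,0.013,0,-0.002,-0.001,-0.025,1]
    - [0,0,0,0,0,-0.025,1]
    - [0,0,0,0,0,-0.01,1]
    - [0,0,0,0,0,0,1]

```text
t: 4.08
eef_pos: [0.5708, 0.3265, 0.0295]
ee_rot: [3.139, 0.002, -3.134]
force: [-0.5, 1.1, 1.0]
width: 0.0877
```

play_rows:
  targets:
    - [0,0,0,-0.001,0,-0.005,1]
    - [0,0,0,0,0,0,0.7]
    - [0,0,0,0,0,0,0.4]
    - [0,0,0,0,0,0,0.3]
    - [0,0,0,0,0,0,0.3]
    - [0,0,0,0,0,0,0.3]
  grip_force: 15

```text
t: 4.82
eef_pos: [0.5707, 0.3275, 0.0266]
ee_rot: [3.137, 0.005, -3.133]
force: [-0.6, -0.7, 0.3]
width: 0.0438
```

play_rows:
  targets:
    - [0,0,0,0,0,0.03,0.3]
    - [0,0,0,0,0,0.04,0.3]
    - [0,0,0,0.005,-0.02,0.03,0.3]
    - [0,0,0,0.006,-0.05,0,0.3]
    - [0,0,0,0.006,-0.05,0,0.3]
    - [0,0,0,0.006,-0.05,0,0.3]
    - [0,0,0,0.006,-0.05,0,0.3]
    - [0,0,0,0.006,-0.05,0,0.3]
    - [0,0,0,0.006,-0.05,0,0.3]
    - [0,0,0,0.005,-0.04,0,0.3]
    - [0,0,0,0,-0.02,0,0.3]
    - [0,0,0,0,0,0,0.3]

```text
t: 6.32
eef_pos: [0.6145, -0.064, 0.1282]
ee_rot: [3.138, 0.003, -3.132]
force: [0.3, 0.9, -1.1]
width: 0.0437
```

play_rows:
  targets:
    - [0,0,0,0.002,-0.016,-0.02,0.3]
    - [0,0,0,0,0,-0.025,0.3]
    - [0,0,0,0,0,-0.01,0.3]
    - [0,0,0,0,0,0,0.3]

```text
t: 6.82
eef_pos: [0.6172, -0.0767, 0.0727]
ee_rot: [3.137, 0.005, -3.129]
force: [-0.5, 0.4, -0.1]
width: 0.0439
```

```bash
python3 - <<'E'
from loc import *
s=get_state(); print(s['eef_pos'],s['ee_rot'])
n='side'
p,d=grab_frame(n); C=cloud(n,d)
cv2.imwrite(f'pics/{n}3.png',cv2.resize(p[100:260,180:380],None,fx=3,fy=3))
E
```

```text
[ 0.61718354 -0.07668791  0.07270864] [ 3.13693668  0.00487066 -3.12923932]
```

View pics/side3.png

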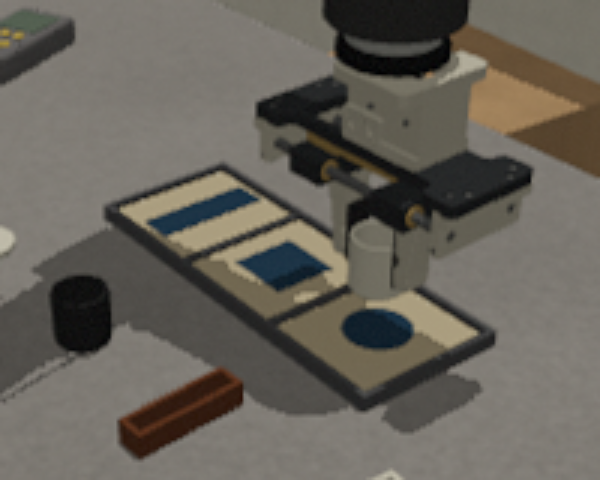

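play_rows:
  targets:
    - [0,0,0,0,-0.003,-0.015,0.3]
    - [0,0,0,0,0,-0.01,0.3]
    - [0,0,0,0,0,-0.003,0.3]
    - [0,0,0,0,0,0,0.3]

```text
t: 7.38
eef_pos: [0.6184, -0.0792, 0.0448]
ee_rot: [3.137, 0.008, -3.128]
force: [0.2, 0.1, -1.1]
width: 0.0441
```

play_rows:
  targets:
    - [-0.004,0.008,0,-0.002,-0.001,-0.004,0.3]
    - [0,0,0,0,0,-0.003,0.3]
    - [0,0,0,0,0,0,0.3]

```text
t: 7.75
eef_pos: [0.6167, -0.0803, 0.0379]
ee_rot: [3.141, 0.0, -3.128]
force: [-0.6, 0.3, -1.4]
width: 0.0442
```

play_rows:
  targets:
    - [0,0,0,0,0,-0.001,0.3]
    - [0,0,0,0,0,-0.001,0.3]
    - [0,0,0,0,0,0,0.3]

```text
t: 8.12
eef_pos: [0.617, -0.0803, 0.038]
ee_rot: [3.141, 0.002, -3.128]
force: [-0.2, 0.1, -0.3]
width: 0.0437
```

play_rows:
  targets:
    - [0,0,0,0,0,-0.003,0.3]
    - [0,0,0,0,0,0,0.3]

```text
t: 8.38
eef_pos: [0.6179, -0.0804, 0.0375]
ee_rot: [3.142, 0.004, -3.127]
force: [-0.2, 0.5, -1.2]
width: 0.0438
```

play_rows:
  targets:
    - [0,0,0,0,0,-0.003,0.3]
    - [0,0,0,0,0,-0.002,0.3]

```text
t: 8.62
eef_pos: [0.6186, -0.0804, 0.0362]
ee_rot: [-3.141, 0.006, -3.125]
force: [-9.7, 2.9, 21.2]
width: 0.044
```

play_rows:
  targets:
    - [0,-0.004,0,-0.001,0,0.001,0.3]
    - [0,0,0,0,0,0,0.55]
    - [0,0,0,0,0,0,0.75]
    - [0,0,0,0,0,0,0.75]
    - [0,0,0,0,0,0.03,0.75]
    - [0,0,0,0,0,0.04,0.75]
    - [0,0,0,0,0,0.03,0.75]
    - [0,0,0,-0.02,0.04,0.0,0.75]
    - [0,0,0,-0.02,0.04,0.0,0.75]
    - [0,0,0,-0.02,0.04,0.0,0.75]
    - [0,0,0,-0.02,0.04,0.0,0.75]
    - [0,0,0,0,0,0,0.75]

```text
t: 10.12
eef_pos: [0.5353, 0.0832, 0.1377]
ee_rot: [-3.141, 0.008, -3.128]
force: [1.4, -0.5, 0.3]
width: 0.0657
```

```bash
python3 - <<'E'
from loc import *
for n in ('top','side'):
    p,d=grab_frame(n); C=cloud(n,d)
    cv2.imwrite(f'pics/{n}4.png',p)
    for xy in ((.617,-.08),(.45,.224)):
      for lo,hi in ((.05,.065),(.003,.012),(.018,.03)):
        Q=zpts(n,C,d,xy,.033,lo,hi)
        if len(Q)>5: print(n,xy,len(Q),np.median(Q[:,2]),(Q.min(0)+Q.max(0))[:2]/2,np.ptp(Q,0)[:2])
E
```

```text
top (0.617, -0.08) 109 0.055544778570073165 [ 0.61598308 -0.07832676] [0.0430026  0.04309342]
top (0.617, -0.08) 187 0.010466440847178045 [ 0.61742028 -0.07952467] [0.064386 0.064145]
top (0.617, -0.08) 46 0.020484945227547798 [ 0.61463575 -0.07735617] [0.03886589 0.03765803]
top (0.45, 0.224) 101 0.006242953109204781 [0.4355639  0.21980549] [0.0328323  0.03815593]
side (0.617, -0.08) 121 0.05406661489652576 [ 0.61541029 -0.08174107] [0.04427642 0.04385496]
side (0.617, -0.08) 165 0.01017314185498569 [ 0.61698916 -0.08078   ] [0.06519713 0.06352309]
side (0.617, -0.08) 89 0.023623727904385567 [ 0.61068571 -0.08736363] [0.03446926 0.03363113]
side (0.45, 0.224) 137 0.004883823260072948 [0.44932916 0.2213407 ] [0.04844713 0.05104742]
side (0.45, 0.224) 30 0.021913308832108607 [0.45033263 0.22111901] [0.01764383 0.01960271]
```

View pics/top4.png

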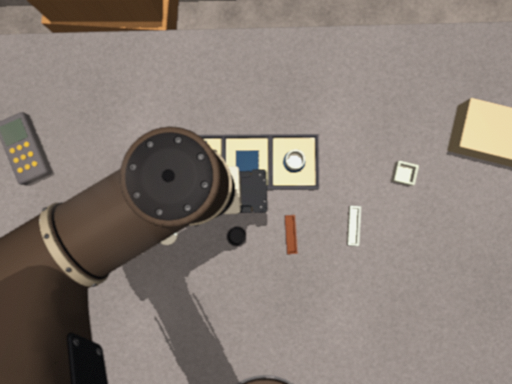

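View pics/side4.png

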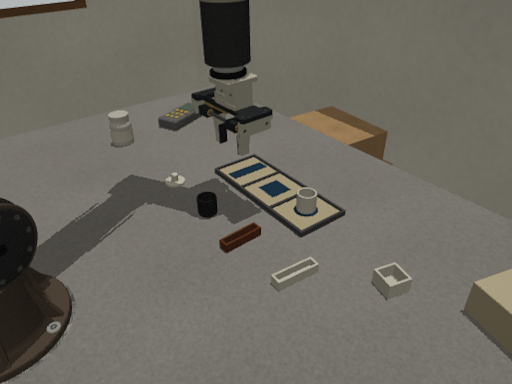

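play_rows:
  targets:
    - [0,0,0,-0.02,0.035,0,0.6]
    - [0,0,0,-0.02,0.035,0,0.6]
    - [0,0,0,-0.02,0.03,0,0.6]
    - [0,0,0,-0.015,0.02,0,0.6]
    - [0,0,0,0,0,0,0.6]
    - [0,0.008,-0.013,0,0,-0.02,0.6]
    - [0,0,0,0,0,-0.02,0.6]
    - [0,0,0,0,0,-0.01,0.6]
    - [0,0,0,0,0,0,0.6]

```text
t: 11.35
eef_pos: [0.4652, 0.1977, 0.0855]
ee_rot: [-3.139, 0.0, 3.129]
force: [-0.1, -0.0, 0.9]
width: 0.0529
```

play_rows:
  targets:
    - [0,0,0.012,-0.015,0.027,0,0.6]
    - [0,0,0,0,0,0,0.6]
    - [0,0,0,0,0,-0.02,0.6]
    - [0,0,0,0,0,-0.015,0.6]
    - [0,0,0,0,0,0,0.6]

```text
t: 11.98
eef_pos: [0.4531, 0.2247, 0.0529]
ee_rot: [3.141, 0.004, 3.139]
force: [-0.0, 1.2, 0.0]
width: 0.0526
```

play_rows:
  targets:
    - [0,0,0,-0.003,0,-0.015,0.6]
    - [0,0,0,0,0,-0.012,0.6]
    - [0,0,0,0,0,0,0.6]
    - [0,0,0,0,0,0,0.6]

```text
t: 12.48
eef_pos: [0.4524, 0.2252, 0.028]
ee_rot: [3.139, 0.007, 3.139]
force: [0.4, -0.1, 0.0]
width: 0.0527
```

```bash
python3 - <<'E'
from loc import *
s=get_state(); print(s['eef_pos'],s['ee_rot'],s['force'])
n='side'
p,d=grab_frame(n)
cv2.imwrite(f'pics/{n}5.png',cv2.resize(p[120:220,110:240],None,fx=5,fy=5))
E
```

```text
[0.45241066 0.22524504 0.02798587] [3.13898549 0.00698204 3.13929791] [ 0.39655668 -0.08665382  0.00929044]
```

View pics/side5.png

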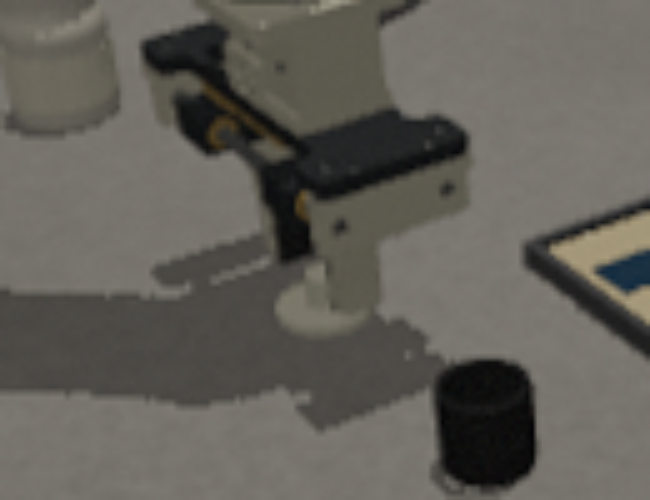

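play_rows:
  targets:
    - [0,0.007,0,-0.003,-0.001,-0.006,0.6]
    - [0,0,0,0,0,0,0.5]
    - [0,0,0,0,0,0,0.3]
    - [0,0,0,0,0,0,0.1]
    - [0,0,0,0,0,0,0.05]
    - [0,0,0,0,0,0,0.05]
    - [0,0,0,0,0,0,0.05]
  grip_force: 12

```text
t: 13.4
eef_pos: [0.4495, 0.2246, 0.0224]
ee_rot: [3.138, 0.0, 3.14]
force: [-0.0, 0.2, -1.0]
width: 0.0173
```

play_rows:
  targets:
    - [0,0,0,0,0,0.03,0.05]
    - [0,0,0,0,0,0.04,0.05]
    - [0,0,0,0,0,0.04,0.05]
    - [0,0,0,0.02,-0.03,0.01,0.05]
    - [0,0,0,0.025,-0.045,0,0.05]
    - [0,0,0,0.025,-0.045,0,0.05]
    - [0,0,0,0.025,-0.045,0,0.05]
    - [0,0,0,0.025,-0.045,0,0.05]
    - [0,0,0,0.02,-0.04,0,0.05]
    - [0,0,0,0.01,-0.02,0,0.05]
    - [0,0,0,0,0,0,0.05]
    - [0,0,0,0,0,0,0.05]

```text
t: 14.9
eef_pos: [0.6023, -0.0545, 0.146]
ee_rot: [3.138, 0.001, -3.141]
force: [-0.3, 0.6, -0.5]
width: 0.0174
```

play_rows:
  targets:
    - [0,0,0,0.012,-0.023,0,0.05]
    - [0,0,0,0,0,0,0.05]
    - [0,0,0,0,0,-0.02,0.05]
    - [0,0,0,0,0,-0.015,0.05]
    - [0,0,0,0,0,0,0.05]
    - [0,0,0,0,0,0,0.05]

```text
t: 15.65
eef_pos: [0.6133, -0.0727, 0.1114]
ee_rot: [3.137, 0.002, -3.136]
force: [0.0, 0.0, 0.2]
width: 0.0174
```

```bash
python3 - <<'E'
from loc import *
s=get_state(); print(s['eef_pos'],s['ee_rot'],s['force'])
n='side'
p,d=grab_frame(n)
cv2.imwrite(f'pics/{n}6.png',cv2.resize(p[120:240,240:380],None,fx=5,fy=5))
E
```

```text
[ 0.61334717 -0.07270686  0.11136596] [ 3.13728104e+00  2.12073961e-03 -3.13569664e+00] [0.04767527 0.03853907 0.19398559]
```

View pics/side6.png

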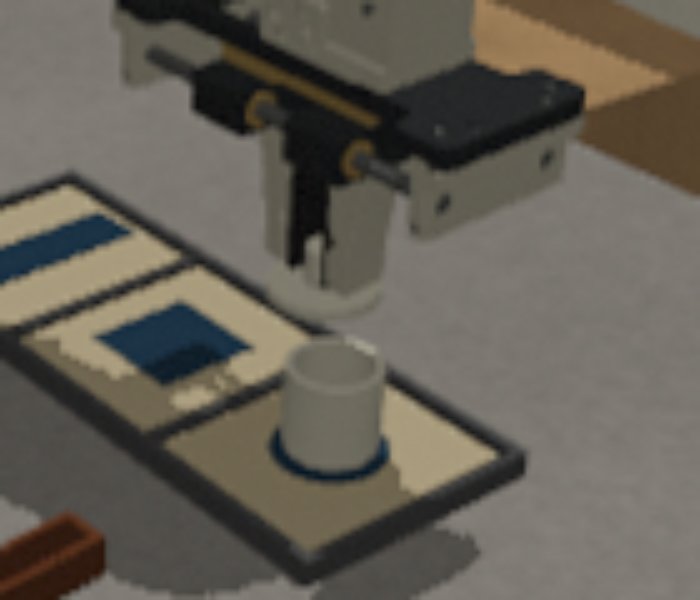

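play_rows:
  targets:
    - [0,0,0,0.002,-0.007,0,0.05]
    - [0,0,0,0,0,-0.012,0.05]
    - [0,0,0,0,0,-0.01,0.05]
    - [0,0,0,0,0,0,0.05]
    - [0,0,0,0,0,0,0.05]

```text
t: 16.32
eef_pos: [0.6157, -0.0804, 0.0883]
ee_rot: [3.137, 0.003, -3.136]
force: [-0.0, 0.6, 0.3]
width: 0.0172
```

play_rows:
  targets:
    - [-0.004,0.003,0,0,0,-0.007,0.05]
    - [0,0,0,0,0,0,0.05]
    - [0,0,0,0,0,-0.003,0.05]
    - [0,0,0,0,0,0,0.05]

```text
t: 16.82
eef_pos: [0.6163, -0.0803, 0.0784]
ee_rot: [3.141, 0.001, -3.136]
force: [-0.2, 0.2, -0.1]
width: 0.0176
```

play_rows:
  targets:
    - [0,0,0,-0.001,0,-0.002,0.05]
    - [0,0,0,0,0,-0.002,0.05]

```text
t: 17.08
eef_pos: [0.6176, -0.0804, 0.0783]
ee_rot: [-3.141, 0.007, -3.134]
force: [-5.1, 1.2, 16.2]
width: 0.0172
```

play_rows:
  targets:
    - [0,0.004,0,-0.001,0,0.001,0.05]
    - [0,0,0,0,0,0,0.2]
    - [0,0,0,0,0,0,0.4]
    - [0,0,0,0,0,0,0.5]
    - [0,0,0,0,0,0.02,0.5]
    - [0,0,0,0,0,0.03,0.5]
    - [0,0,0,0,0,0.04,0.5]
    - [0,0,0,-0.01,-0.03,0.0,0.6]
    - [0,0,0,-0.01,-0.05,0.0,0.7]
    - [0,0,0,-0.01,-0.05,0.0,0.8]
    - [0,0,0,0,-0.04,0.0,0.8]
    - [0,0,0,0,0,0,0.8]

```text
t: 18.58
eef_pos: [0.5846, -0.2545, 0.1703]
ee_rot: [-3.14, 0.0, -3.132]
force: [-0.2, 0.2, -0.8]
width: 0.0697
```

```bash
python3 - <<'E'
from loc import *
for n in ('top','side'):
    p,d=grab_frame(n); C=cloud(n,d)
    cv2.imwrite(f'pics/{n}7.png',p)
    for xy,zs in (((.617,-.08),((.058,.067),(.072,.09))),((.463,-.2145),((.014,.03),)),((.582,-.3355),((.022,.04),))):
      for lo,hi in zs:
        Q=zpts(n,C,d,xy,.06 if xy[0]<.5 else .036,lo,hi)
        if len(Q)>5: print(n,xy,len(Q),np.median(Q[:,2]),(Q.min(0)+Q.max(0))[:2]/2,np.ptp(Q,0)[:2],cv2.minAreaRect(Q[:,:2].astype(np.float32)))
E
```

```text
top (0.582, -0.3355) 61 0.029227409617263094 [ 0.56240098 -0.33023221] [0.01494076 0.04667001] ((0.5622770190238953, -0.33003684878349304), (0.046985067427158356, 0.01185061875730753), 85.5657730102539)
side (0.617, -0.08) 204 0.0611923614155576 [ 0.61626798 -0.08239633] [0.05007837 0.05011233] ((0.6155983805656433, -0.08342764526605606), (0.04556702822446823, 0.04818452149629593), 36.22776794433594)
side (0.617, -0.08) 46 0.07792388653873168 [ 0.61721932 -0.08190424] [0.01875401 0.01810655] ((0.6170684099197388, -0.08258893340826035), (0.016593025997281075, 0.015162777155637741), 46.477561950683594)
side (0.463, -0.2145) 372 0.01839616787693308 [ 0.46256005 -0.217157  ] [0.09268133 0.03235085] ((0.46280890703201294, -0.21665893495082855), (0.02743207849562168, 0.09154762327671051), 85.5937271118164)
side (0.582, -0.3355) 380 0.027961834032544382 [ 0.58204712 -0.33733623] [0.05617573 0.05689254] ((0.5817490220069885, -0.33822765946388245), (0.048185113817453384, 0.0479416623711586), 73.71409606933594)
```

View pics/side7.png

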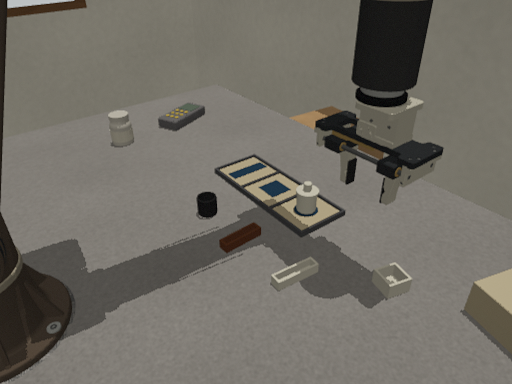

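play_rows:
  targets:
    - [0,0,-0.13,-0.001,-0.03,0,0.85]
    - [0,0,-0.13,-0.001,-0.03,0,0.85]
    - [0,0,0,0,-0.01,0,0.85]
    - [0,0,0,0,0,0,0.85]
    - [0,0,0,0,0,-0.03,0.85]
    - [0,0,0,0,0,-0.03,0.85]
    - [0,0,0,0,0,-0.01,0.85]
    - [0,0,0,0,0,0,0.85]

```text
t: 19.68
eef_pos: [0.5856, -0.3152, 0.1002]
ee_rot: [3.141, 0.002, 2.903]
force: [1.1, 0.8, 0.2]
width: 0.0744
```

play_rows:
  targets:
    - [0,0,-0.02,-0.003,-0.02,0,0.85]
    - [0,0,0,0,0,0,0.85]
    - [0,0,0,0,0,-0.025,0.85]
    - [0,0,0,0,0,-0.02,0.85]
    - [0,0,0,0,0,0,0.85]
    - [0,0,0,0,0,0,0.85]

```text
t: 20.42
eef_pos: [0.586, -0.3385, 0.0613]
ee_rot: [-3.141, 0.012, 2.882]
force: [-0.4, 0.2, -0.2]
width: 0.0743
```

play_rows:
  targets:
    - [0,0.012,0,-0.004,0.002,-0.015,0.85]
    - [0,0,0,0,0,-0.01,0.85]
    - [0,0,0,0,0,0,0.85]
    - [0,0,0,0,0,0,0.85]

```text
t: 20.92
eef_pos: [0.5825, -0.3365, 0.0363]
ee_rot: [-3.137, 0.002, 2.883]
force: [-0.7, -0.3, 0.0]
width: 0.0745
```

```bash
python3 - <<'E'
from loc import *
s=get_state(); print(s['eef_pos'],s['ee_rot'],s['force'])
n='side'
p,d=grab_frame(n)
cv2.imwrite(f'pics/{n}8.png',cv2.resize(p[200:320,330:470],None,fx=5,fy=5))
E
```

```text
[ 0.5824949  -0.33650453  0.03628366] [-3.13735064e+00  2.02828443e-03  2.88257319e+00] [-0.72885103 -0.28894214  0.02674271]
```

View pics/side8.png

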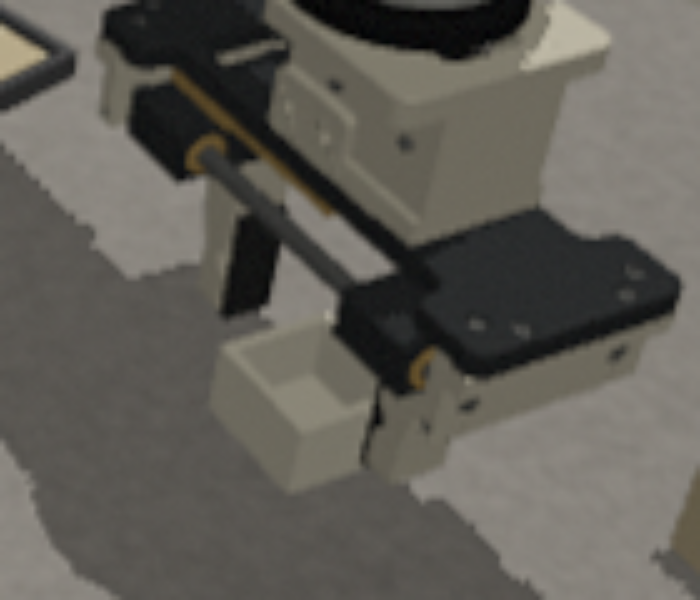

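Fingers straddle the dish, aligned. Lower about 14 mm and grip.

play_rows:
  targets:
    - [0,0,0,0,0,-0.008,0.85]
    - [0,0,0,0,0,-0.005,0.85]
    - [0,0,0,0,0,0,0.85]
    - [0,0,0,0,0,0,0.7]
    - [0,0,0,0,0,0,0.5]
    - [0,0,0,0,0,0,0.35]
    - [0,0,0,0,0,0,0.35]
    - [0,0,0,0,0,0,0.35]
  grip_force: 15

```text
t: 21.98
eef_pos: [0.5828, -0.3366, 0.023]
ee_rot: [-3.137, 0.003, 2.883]
force: [-1.6, 0.3, -1.4]
width: 0.046
```

play_rows:
  targets:
    - [0,0,0,0,0,0.03,0.35]
    - [0,0,0,0,0,0.05,0.35]
    - [0,0,0,0,0,0.05,0.35]
    - [0,0,0.12,0.005,0.03,0.01,0.35]
    - [0,0,0.12,0.005,0.05,0,0.35]
    - [0,0,0,0.005,0.05,0,0.35]
    - [0,0,0,0.005,0.05,0,0.35]
    - [0,0,0,0.005,0.05,0,0.35]
    - [0,0,0,0.004,0.05,0,0.35]
    - [0,0,0,0.002,0.03,0,0.35]
    - [0,0,0,0,0.02,0,0.35]
    - [0,0,0,0,0,0,0.35]

```text
t: 23.48
eef_pos: [0.6117, 0.0035, 0.1673]
ee_rot: [-3.137, 0.003, 3.128]
force: [0.7, -0.7, -1.1]
width: 0.0458
```

play_rows:
  targets:
    - [0,0,0,0.004,0.018,0,0.35]
    - [0,0,0,0,0.005,0,0.35]
    - [0,0,0,0,0,-0.03,0.35]
    - [0,0,0,0,0,-0.03,0.35]
    - [0,0,0,0,0,-0.02,0.35]
    - [0,0,0,0,0,0,0.35]
    - [0,0,0,0,0,0,0.35]

```text
t: 24.35
eef_pos: [0.6167, 0.0244, 0.0865]
ee_rot: [-3.137, 0.005, 3.124]
force: [0.9, 0.3, -0.6]
width: 0.0459
```

play_rows:
  targets:
    - [0,0.005,0,0,0.007,0,0.35]
    - [0,0,0,0,0,-0.02,0.35]
    - [0,0,0,0,0,-0.015,0.35]
    - [0,0,0,0,0,0,0.35]
    - [0,0,0,0,0,0,0.35]

```text
t: 24.98
eef_pos: [0.6196, 0.0332, 0.055]
ee_rot: [-3.139, 0.006, 3.124]
force: [-0.6, 0.0, -0.3]
width: 0.0458
```

```bash
python3 - <<'E'
from loc import *
s=get_state(); print(s['eef_pos'],s['ee_rot'],s['force'])
n='side'
p,d=grab_frame(n)
cv2.imwrite(f'pics/{n}9.png',cv2.resize(p[120:240,200:340],None,fx=5,fy=5))
E
```

```text
[0.61964226 0.0331668  0.05499082] [-3.13868006  0.00569796  3.1244868 ] [-0.62200349  0.04603446 -0.2941018 ]
```

View pics/side9.png

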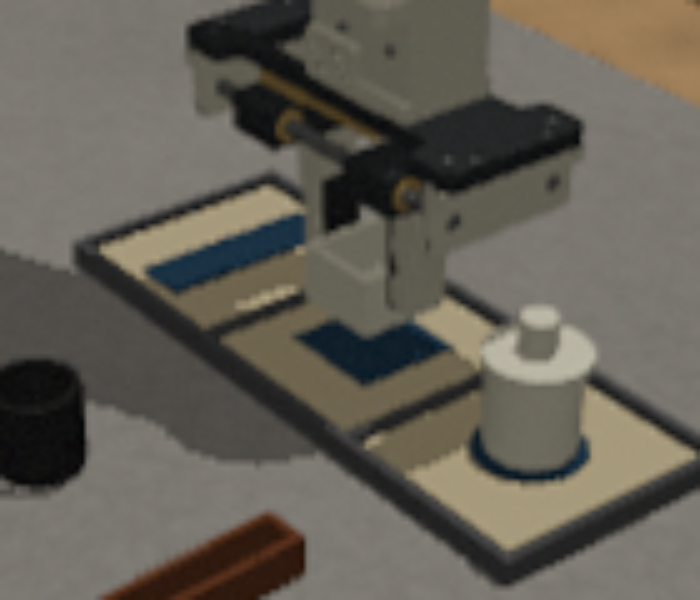

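play_rows:
  targets:
    - [0,0.005,0,-0.003,-0.002,-0.01,0.35]
    - [0,0,0,0,0,-0.004,0.35]
    - [0,0,0,0,0,0,0.35]
    - [0,0,0,0,0,0,0.35]

```text
t: 25.52
eef_pos: [0.6167, 0.031, 0.0408]
ee_rot: [-3.139, 0.001, 3.124]
force: [0.1, -0.8, -0.3]
width: 0.0458
```

play_rows:
  targets:
    - [0,0,0,0,0,-0.004,0.35]
    - [0,0,0,0,0,0,0.35]
    - [0,0,0,0,0,-0.002,0.35]
    - [0,0,0,0,0,0,0.35]

```text
t: 26.02
eef_pos: [0.6169, 0.031, 0.0346]
ee_rot: [-3.139, 0.002, 3.124]
force: [0.5, -1.2, -0.4]
width: 0.0457
```

play_rows:
  targets:
    - [0,0,0,0,0,-0.002,0.35]
    - [0,0,0,0,0,-0.001,0.35]
    - [0,0,0,0,0,0,0.35]

```text
t: 26.4
eef_pos: [0.6173, 0.0312, 0.0341]
ee_rot: [-3.139, 0.003, 3.125]
force: [0.3, -0.0, -1.5]
width: 0.0459
```

play_rows:
  targets:
    - [0,0,0,0,0,-0.003,0.35]
    - [0,0,0,0,0,-0.001,0.35]

```text
t: 26.65
eef_pos: [0.618, 0.0313, 0.033]
ee_rot: [-3.139, 0.005, 3.126]
force: [-3.4, 0.9, 4.9]
width: 0.0461
```

play_rows:
  targets:
    - [0,0.003,0,-0.001,0,0,0.35]
    - [0,0,0,0,0,0,0.5]
    - [0,0,0,0,0,0,0.65]
    - [0,0,0,0,0,0,0.65]
    - [0,0,0,0,0,0.02,0.65]
    - [0,0,0,0,0,0.04,0.65]
    - [0,0,0,0,0,0.05,0.65]
    - [0,0,0,-0.01,-0.01,0.02,0.6]
    - [0,0,-0.035,-0.03,-0.05,0.0,0.6]
    - [0,0,-0.035,-0.03,-0.05,0.0,0.6]
    - [0,0,0,-0.03,-0.05,0.0,0.6]
    - [0,0,0,-0.02,-0.03,0,0.6]

```text
t: 28.15
eef_pos: [0.4916, -0.1624, 0.1632]
ee_rot: [-3.138, -0.001, 3.058]
force: [1.6, -0.2, 1.1]
width: 0.0523
```

```bash
python3 - <<'E'
from loc import *
s=get_state(); print(s['eef_pos'],s['ee_rot'])
for n in ('top','side'):
    p,d=grab_frame(n); C=cloud(n,d)
    cv2.imwrite(f'pics/{n}10.png',p)
    for nm,xy,lo,hi in (('lid',(.617,-.08),.058,.067),('dish',(.617,.0313),.034,.048)):
        Q=zpts(n,C,d,xy,.036,lo,hi)
        if len(Q)>5: print(n,nm,len(Q),np.median(Q[:,2]),(Q.min(0)+Q.max(0))[:2]/2,np.ptp(Q,0)[:2],cv2.minAreaRect(Q[:,:2].astype(np.float32)))
E
```

```text
[ 0.49162369 -0.16235244  0.1632276 ] [-3.13774643e+00 -1.39224733e-03  3.05763438e+00]
top lid 332 0.06216473559018248 [ 0.61744927 -0.07877368] [0.04792805 0.04922693] ((0.6167871356010437, -0.07812245190143585), (0.049087848514318466, 0.04764147847890854), 43.972896575927734)
top dish 142 0.04117882643407827 [0.61561956 0.03274735] [0.04496349 0.04432766] ((0.615593671798706, 0.032802991569042206), (0.0437912791967392, 0.044896986335515976), 89.13029479980469)
side lid 80 0.061067627981144755 [ 0.62357631 -0.09202098] [0.03636959 0.03086779] ((0.626192569732666, -0.09493850916624069), (0.04447086155414581, 0.017144063487648964), 34.86015701293945)
side dish 85 0.038610014838419054 [0.61485602 0.02910371] [0.04784598 0.04912778] ((0.6153428554534912, 0.029295576736330986), (0.048694875091314316, 0.04785934090614319), 88.70646667480469)
```

View pics/side10.png

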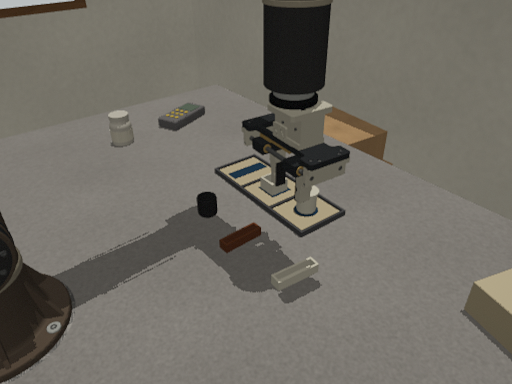

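play_rows:
  targets:
    - [0,0,0,-0.01,-0.02,0,0.6]
    - [0,0,0,0,0,0,0.6]
    - [0,0,0,0,0,-0.03,0.6]
    - [0,0,0,0,0,-0.03,0.6]
    - [0,0,0,0,0,0,0.6]
    - [0,0,0,0,0,0,0.6]

```text
t: 29.0
eef_pos: [0.4817, -0.1821, 0.102]
ee_rot: [-3.138, -0.001, 3.055]
force: [1.2, -0.7, 0.3]
width: 0.0528
```

play_rows:
  targets:
    - [0,0,0,-0.01,-0.018,0,0.6]
    - [0,0,0,-0.008,-0.014,0,0.6]
    - [0,0,0,0,0,0,0.6]
    - [0,0,0,0,0,-0.025,0.6]
    - [0,0,0,0,0,-0.015,0.6]
    - [0,0,0,0,0,0,0.6]
    - [0,0,0,0,0,0,0.6]

```text
t: 29.88
eef_pos: [0.465, -0.2176, 0.0661]
ee_rot: [-3.138, 0.008, 3.053]
force: [-0.5, 0.7, -0.5]
width: 0.0526
```

play_rows:
  targets:
    - [0.003,0.008,0,-0.002,0.002,-0.02,0.6]
    - [0,0,0,0,0,-0.012,0.6]
    - [0,0,0,0,0,0,0.6]
    - [0,0,0,0,0,0,0.6]

```text
t: 30.38
eef_pos: [0.4653, -0.2159, 0.0362]
ee_rot: [-3.139, 0.004, 3.054]
force: [0.2, 0.2, -0.6]
width: 0.0523
```

```bash
python3 - <<'E'
from loc import *
s=get_state(); print(s['eef_pos'],s['ee_rot'],s['force'])
n='side'
p,d=grab_frame(n)
cv2.imwrite(f'pics/{n}11.png',cv2.resize(p[190:310,220:360],None,fx=5,fy=5))
E
```

```text
[ 0.46525078 -0.21590096  0.03619007] [-3.13947121  0.00437927  3.05420956] [ 0.23621803  0.17918788 -0.63716032]
```

View pics/side11.png

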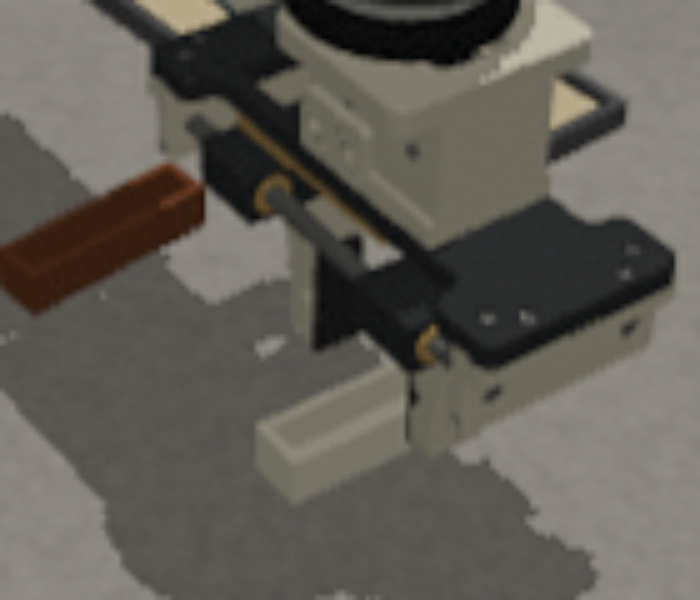

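play_rows:
  targets:
    - [0,0.004,0,-0.002,0.001,-0.01,0.6]
    - [0,0,0,0,0,-0.006,0.6]
    - [0,0,0,0,0,0,0.6]
    - [0,0,0,0,0,0,0.6]

```text
t: 30.92
eef_pos: [0.4634, -0.2149, 0.0197]
ee_rot: [-3.139, 0.001, 3.054]
force: [-0.2, 0.6, -0.2]
width: 0.0523
```

play_rows:
  targets:
    - [0,0,0,0,0,-0.002,0.6]
    - [0,0,0,0,0,0,0.45]
    - [0,0,0,0,0,0,0.3]
    - [0,0,0,0,0,0,0.15]
    - [0,0,0,0,0,0,0.1]
    - [0,0,0,0,0,0,0.1]
    - [0,0,0,0,0,0,0.1]
  grip_force: 15

```text
t: 31.8
eef_pos: [0.4637, -0.2149, 0.0179]
ee_rot: [-3.139, 0.002, 3.054]
force: [0.7, 1.0, -1.4]
width: 0.024
```

play_rows:
  targets:
    - [0,0,0,0,0,0.03,0.1]
    - [0,0,0,0,0,0.05,0.1]
    - [0,0,0,0,0,0.05,0.1]
    - [0,0,0.037,0.01,0.03,0.01,0.1]
    - [0,0,0.037,0.02,0.045,0,0.1]
    - [0,0,0,0.02,0.045,0,0.1]
    - [0,0,0,0.02,0.045,0,0.1]
    - [0,0,0,0.02,0.045,0,0.1]
    - [0,0,0,0.02,0.045,0,0.1]
    - [0,0,0,0.02,0.04,0,0.1]
    - [0,0,0,0.01,0.02,0,0.1]
    - [0,0,0,0,0,0,0.1]

```text
t: 33.3
eef_pos: [0.6043, 0.1106, 0.1622]
ee_rot: [-3.14, 0.001, 3.128]
force: [-0.8, -0.0, -0.7]
width: 0.0238
```

play_rows:
  targets:
    - [0,0,0,0.012,0.022,0,0.1]
    - [0,0,0,0.002,0.003,0,0.1]
    - [0,0,0,0,0,-0.03,0.1]
    - [0,0,0,0,0,-0.03,0.1]
    - [0,0,0,0,0,-0.02,0.1]
    - [0,0,0,0,0,0,0.1]
    - [0,0,0,0,0,0,0.1]

```text
t: 34.17
eef_pos: [0.6155, 0.1287, 0.0817]
ee_rot: [-3.139, -0.001, 3.123]
force: [-0.5, -0.1, -0.5]
width: 0.024
```

play_rows:
  targets:
    - [0,0,0.005,0.003,0.013,0,0.1]
    - [0,0,0,0,0,0,0.1]
    - [0,0,0,0,0,-0.02,0.1]
    - [0,0,0,0,0,-0.008,0.1]
    - [0,0,0,0,0,0,0.1]
    - [0,0,0,0,0,0,0.1]

```text
t: 34.92
eef_pos: [0.621, 0.1439, 0.0579]
ee_rot: [3.141, 0.005, 3.129]
force: [-0.4, -0.4, -0.0]
width: 0.0239
```

```bash
python3 - <<'E'
from loc import *
s=get_state(); print(s['eef_pos'],s['ee_rot'],s['force'])
n='side'
p,d=grab_frame(n)
cv2.imwrite(f'pics/{n}12.png',cv2.resize(p[110:230,190:330],None,fx=5,fy=5))
E
```

```text
[0.62102623 0.1438759  0.05785156] [3.1411596  0.00544231 3.12927176] [-0.43882654 -0.37944369 -0.01389449]
```

View pics/side12.png

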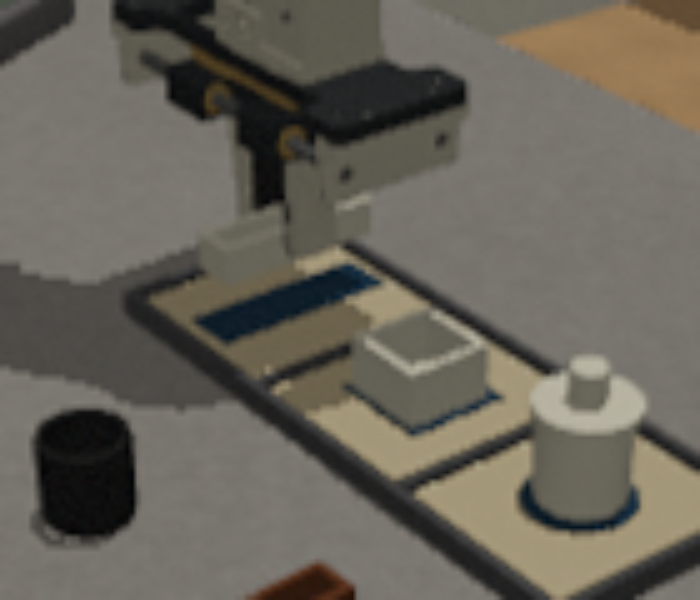

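play_rows:
  targets:
    - [0,0.005,0,-0.002,-0.001,-0.012,0.1]
    - [0,0,0,0,0,-0.005,0.1]
    - [0,0,0,0,0,0,0.1]
    - [0,0,0,0,0,-0.004,0.1]
    - [0,0,0,0,0,-0.002,0.1]
    - [0,0,0,0,0,0,0.1]

```text
t: 35.72
eef_pos: [0.6192, 0.1428, 0.0338]
ee_rot: [3.141, 0.001, 3.129]
force: [-0.7, 0.2, -0.9]
width: 0.0239
```

play_rows:
  targets:
    - [0,0,0,0,0,-0.003,0.1]
    - [0,0,0,0,0,-0.001,0.1]
    - [0,0,0,0,0,0,0.1]

```text
t: 36.1
eef_pos: [0.6193, 0.1429, 0.0297]
ee_rot: [3.141, 0.001, 3.129]
force: [1.5, 0.1, -0.6]
width: 0.0236
```

play_rows:
  targets:
    - [0,0,0,0,0,-0.002,0.1]
    - [0,0,0,0,0,-0.002,0.1]

```text
t: 36.35
eef_pos: [0.6195, 0.143, 0.0288]
ee_rot: [3.141, 0.002, 3.13]
force: [-10.3, 0.1, 23.0]
width: 0.0238
```

play_rows:
  targets:
    - [0,0,0,0,0,0.001,0.1]
    - [0,0,0,0,0,0,0.3]
    - [0,0,0,0,0,0,0.45]
    - [0,0,0,0,0,0,0.45]
    - [0,0,0,0,0,0.02,0.45]
    - [0,0,0,0,0,0.05,0.45]
    - [0,0,0,0,0,0.05,0.45]
    - [0,0,0,0,0,0.05,0.45]
    - [0,0,0,-0.02,-0.03,0.02,0.45]
    - [0,0,0,-0.02,-0.055,0,0.45]
    - [0,0,0,-0.02,-0.055,0,0.45]
    - [0,0,0,-0.02,-0.055,0,0.45]

```text
t: 37.85
eef_pos: [0.5372, -0.0543, 0.2238]
ee_rot: [-3.14, 0.001, 3.136]
force: [0.7, -0.8, 0.8]
width: 0.0394
```

play_rows:
  targets:
    - [0,0,0,-0.01,-0.055,0,0.45]
    - [0,0,0,-0.01,-0.055,0,0.45]
    - [0,0,0,-0.01,-0.055,0,0.45]
    - [0,0,0,-0.02,-0.055,0,0.45]
    - [0,0,0,-0.02,-0.055,0,0.45]
    - [0,0,0,-0.02,-0.05,0,0.45]
    - [0,0,0,-0.02,-0.03,0,0.45]
    - [0,0,0,0,0,0,0.45]
    - [0,0,0,0,0,0,0.45]

```text
t: 38.98
eef_pos: [0.4197, -0.4235, 0.2231]
ee_rot: [-3.141, 0.002, 3.132]
force: [0.2, 0.9, 0.3]
width: 0.0396
```

```bash
python3 - <<'E'
from loc import *
s=get_state(); print(s['eef_pos'],s['t'],np.abs(s['qd']).max())
for n in ('top','side'):
    p,d=grab_frame(n); C=cloud(n,d)
    cv2.imwrite(f'pics/{n}13.png',p)
    for nm,xy,r,lo,hi in (('lid',(.617,-.08),.036,.058,.067),('knob',(.617,-.08),.036,.07,.09),('dish',(.617,.0313),.036,.034,.048),('boat',(.619,.1425),.055,.025,.04)):
        Q=zpts(n,C,d,xy,r,lo,hi)
        if len(Q)>5: print(n,nm,len(Q),np.median(Q[:,2]),(Q.min(0)+Q.max(0))[:2]/2,np.ptp(Q,0)[:2],cv2.minAreaRect(Q[:,:2].astype(np.float32)))
E
```

```text
[ 0.41969808 -0.42351117  0.22306142] 38.975 0.01242698933784981
top lid 329 0.062023257468851734 [ 0.61742576 -0.07868771] [0.047736   0.04893951] ((0.6169830560684204, -0.07829774916172028), (0.04823555052280426, 0.048099860548973083), 27.15918731689453)
top knob 54 0.07956964047965187 [ 0.61723689 -0.07866962] [0.01577201 0.01575627] ((0.6171405911445618, -0.07854319363832474), (0.015571089461445808, 0.015851149335503578), 86.62659454345703)
top dish 143 0.0411283961243089 [0.61567151 0.03280975] [0.04504673 0.04443582] ((0.6156880259513855, 0.032846786081790924), (0.043780285865068436, 0.044482696801424026), 89.0002212524414)
top boat 179 0.03066445776773338 [0.61836321 0.1445396 ] [0.08906503 0.02203984] ((0.61836838722229, 0.14451062679290771), (0.021977083757519722, 0.08906558156013489), 89.9123306274414)
side lid 204 0.06112252315230277 [ 0.61701006 -0.08293463] [0.04895617 0.04835384] ((0.6157028675079346, -0.083468958735466), (0.04802010953426361, 0.047287773340940475), 45.52417755126953)
side knob 54 0.07752582458532381 [ 0.61583282 -0.08300689] [0.01687417 0.01475084] ((0.6162184476852417, -0.08373545855283737), (0.016215095296502113, 0.013913141563534737), 16.453125)
side dish 165 0.03820243484967153 [0.6159582  0.02985201] [0.04808231 0.04945051] ((0.6159653067588806, 0.02986406534910202), (0.048076849430799484, 0.04915140941739082), 0.4261499345302582)
side boat 173 0.028475458793209805 [0.61860691 0.1410232 ] [0.09225079 0.02885736] ((0.6186244487762451, 0.1411830484867096), (0.028498409315943718, 0.09209302812814713), 88.99668884277344)
```

View pics/side13.png

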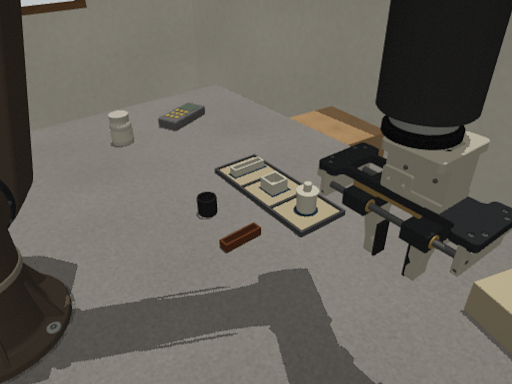

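View pics/top13.png

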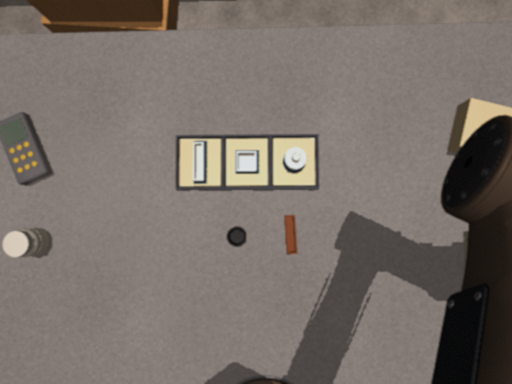

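All pieces are seated and centred within about 2 mm; the look-alikes are at the same pixels as at the start (237,236 and 291,234). Handing in.

```bash
python3 -c "
from station import *
print(job_done())"
```

```text
the job is handed in; nothing more can be done
None
```

I placed the crucible on the round plate, put the lid on it knob up, then set the dish on the square plate and the boat on the long one. The job was handed in at about 39 s of the 102 s allowed. It reported no verdict.

**Final look, both cameras:**
- **Centring:** the lid, dish and boat are each within about 3 mm of their plate centres. The lid covers the crucible, so I last measured that on its own, before lidding, at about 2 mm from its plate centre.
- **Seating:** the lid's top read 62 mm, the dish's rim 41 mm and the boat's rim 31 mm above the bench in the top view, which are the seated heights.
- **Alignment:** the dish and boat are within about 0.02 rad of square.
- **Look-alikes:** the stained boat and dark crucible sit at the same pixels as at the start.
- **Arm:** it was clear of everything, with the gripper empty.

**Checks that disagreed:** the side camera reads 3–5 mm lower in y and 1–3 mm lower in height than the top camera. I used the top one because the gripper closed on the pieces where it predicted. The set-downs touched with about 5–23 N at the wrist, well under the 120 N limit.

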